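Lay out the enamel jars by their test tiles

ROBOT

A 6-joint arm with a two-finger parallel gripper is mounted at the origin on the work surface. World frame = base frame: x ahead of the robot, y to its left, z up, the work surface at z = 0. Lengths are in m, angles in rad, forces in N, time in s.
With the tool pointing down it reaches from about 0.325 to 0.75 m from the base axis. Payload 7.6 kg.
Tool frame: the origin (TCP) lies where the fingers leave the gripper's body, on its centre line; the fingertips stand 73 mm ahead of it and the grasp point (between the pads) lies bot.tcp_to_grasp ahead of it (bot.tcp_to_grasp is the distance from the TCP to the grasp point, in m); z points along the fingers, y is the line along which they close (so a half turn about z gives the same grasp; the last joint's range is limited). The gripper opens to 85 mm and grips with 20 to 120 N. Pads are 22 mm wide; open, the fingers measure 114 mm over their backs; the gripper's body (76 mm by 85 mm) begins 54 mm behind the grasp point. The pads swing forward as they close: fully open they stand 13 mm farther back than shut.
Start: joints at [1.108, 0.052, 1.401, -0, 1.689, -0.07], TCP at [0.201, 0.485, 0.304] pointing down, gripper open.
Joint ranges: [-2.9, 2.9], [-0.91, 2.17], [0.12, 2.37], [-1.06, 4.2], [0.26, 2.73], [-2.93, 2.93]. Speed limits (rad/s): [2.57, 2.57, 3.01, 3.14, 3.14, 3.14].

INTERFACE

Orientations are given as [roll, pitch, yaw] about the fixed x, y, z axes, in that order (R = Rz(yaw) Ry(pitch) Rx(roll)).
In Python, from rig import bot gives the robot as it stands. The module is installed in compiled form; this text tells all that it offers.
- The arm moves only by the tool play_rows, never from a script. Its argument "motion" is one flat list of numbers, 4 for each row, row after row: the shift along the tool's x, y, z normalised to -1 to 1, where 1 is 0.25 m, then the turn about the tool's z normalised to -1 to 1, where 1 is pi rad. In form: [x, y, z, twist, x, y, z, twist, ...]. A call has 1 to 5 rows; each row shifts and turns the commanded pose from where the row before left it, along the tool's axes as they then stand; what a row does not reach is not made up. A row lasts 1/8 s, in which the tool goes at most 62.5 mm and 10.7 degrees, less where a joint would pass 70% of its speed; a pose out of reach is approached as far as the arm can. A call with a number of a shift or a turn outside -1 to 1 is refused whole. A call with a gripper value outside its range is refused whole. "grip" is the opening, from 0 (shut) to 1 (fully open), set as the call begins (left out, the last holds). The fingers move at their own pace and stop on an object; "grip_force" is the grip in N (left out, the last holds). Time passes only in rows, so rows that do not move let the fingers close. It gives the time, the measured TCP pose, the force, the opening and the grip force at its end, in the units of the state.
- bot.sense(): the state, without advancing time (a new reading comes with each control period).
- bot.camera(name): name is "scene" or "top" or "wrist"; returns the picture (480x640x3 uint8, red, green, blue); there is no depth.
- bot.camera_info(name): a dict with "K" (3x3 intrinsics, pixels), "origin" and "orientation" of the camera in the world. Camera axes: x right, y up, looking along -z (the intrinsics and any distortion apply to the point x, -y, -z); pixel columns grow to the right and rows downward; lengths in m; the calibration is good to about 2 mm. A picture is of the moment at which its call begins: read the wrist's pose just before it. camera_info takes no time and is no camera call; for the wrist camera it gives the pose at the moment of the call.
- bot.finish_job(): hands the job in; it is judged then, once.
The state is a dict: "time_s": time; "joint_pos": joint angles; "qvel": joint speeds; "joint_efforts": joint torques, N m; "tcp_pos": TCP position; "eef_rot": TCP orientation; "contact_force": force on the tool from outside, world axes, zero at the start; "wrist_torque": the same for the moment, N m; "finger_gap": finger opening in m; "gripper_force": force on a finger pad.
Only numpy, scipy, OpenCV 4.12 (cv2) and the standard library are available. Lean on these libraries where they do the work, as an engineer would, in place of code of your own. Each camera call takes 0.05 s, during which the arm holds its last target. There are 200 camera calls.

TASK

Set up for enamelling: move the yellow, red, blue and green enamel jars from the storage rack at the back to the work rack in front, so that the row follows the test tiles, each jar standing upright, right down in the seat whose fired tile has its colour. They are glass, so set them down without dropping or tipping any, leave the white jar in its bay, and do not disturb the pendant on its trivet.

Things in the scene. Friction and masses are not known exactly. Their poses are not given: they have to be found in the camera images.
- jar_yellow: Closed glass jar of yellow enamel, straight-sided, 40 mm wide and 62 mm tall with black cap; contents and disc on the cap are yellow. 0.08 to 0.17 kg, loose. Origin: centre of its underside, z up. Starts upright in one of five storage bays (62 x 60 mm inside, 68 mm apart in a straight row, rims 14 mm above the jar's foot).
- jar_red: Closed glass jar of red enamel, straight-sided, 40 mm wide and 62 mm tall with black cap; contents and disc on the cap are red. 0.08 to 0.17 kg, loose. Origin: centre of its underside, z up. Starts upright in one of five storage bays (62 x 60 mm inside, 68 mm apart in a straight row, rims 14 mm above the jar's foot).
- jar_blue: Closed glass jar of blue enamel, straight-sided, 40 mm wide and 62 mm tall with black cap; contents and disc on the cap are blue. 0.08 to 0.17 kg, loose. Origin: centre of its underside, z up. Starts upright in one of five storage bays (62 x 60 mm inside, 68 mm apart in a straight row, rims 14 mm above the jar's foot).
- jar_green: Closed glass jar of green enamel, straight-sided, 40 mm wide and 62 mm tall with black cap; contents and disc on the cap are green. 0.08 to 0.17 kg, loose. Origin: centre of its underside, z up. Starts upright in one of five storage bays (62 x 60 mm inside, 68 mm apart in a straight row, rims 14 mm above the jar's foot).
- jar_white: Closed glass jar of white enamel, straight-sided, 40 mm wide and 62 mm tall with black cap; contents and disc on the cap are white. 0.08 to 0.17 kg, loose. Origin: centre of its underside, z up. Starts upright in one of five storage bays (62 x 60 mm inside, 68 mm apart in a straight row, rims 14 mm above the jar's foot). No seat has a white tile: this one stays.
- seat_yellow: Fixed beech block with a fired yellow tile on its front edge, one of four 74.5 mm apart in a straight row. 70 x 70 x 20 mm, round bore 52 mm wide, 14 mm deep, mouth chamfered 3 mm. Origin: bore axis, at the underside; bore floor at z = 6 mm, rim at z = 20 mm, local y along the row; the tile slopes down 35 to 65 mm out to -x (robot's side), not above the rim.
- seat_red: Fixed beech block with a fired red tile on its front edge, one of four 74.5 mm apart in a straight row. 70 x 70 x 20 mm, round bore 52 mm wide, 14 mm deep, mouth chamfered 3 mm. Origin: bore axis, at the underside; bore floor at z = 6 mm, rim at z = 20 mm, local y along the row; the tile slopes down 35 to 65 mm out to -x (robot's side), not above the rim.
- seat_blue: Fixed beech block with a fired blue tile on its front edge, one of four 74.5 mm apart in a straight row. 70 x 70 x 20 mm, round bore 52 mm wide, 14 mm deep, mouth chamfered 3 mm. Origin: bore axis, at the underside; bore floor at z = 6 mm, rim at z = 20 mm, local y along the row; the tile slopes down 35 to 65 mm out to -x (robot's side), not above the rim.
- seat_green: Fixed beech block with a fired green tile on its front edge, one of four 74.5 mm apart in a straight row. 70 x 70 x 20 mm, round bore 52 mm wide, 14 mm deep, mouth chamfered 3 mm. Origin: bore axis, at the underside; bore floor at z = 6 mm, rim at z = 20 mm, local y along the row; the tile slopes down 35 to 65 mm out to -x (robot's side), not above the rim.
- trivet: Dark steel firing trivet, 80 x 72 mm and 25 mm tall, with a turquoise enamelled pendant (45 mm disc) on it, top at 33 mm. Loose, stands on the bench beside the left (+y) end of the work rack. Origin: centre of its footprint on the bench.
There are look-alikes about, which are no part of the job. What is shaped like the jar_blue but pink is not meant. What is shaped like the jar_green but pink is not meant.

How it is judged:
At the end, for the whole second after the job is handed in: Each coloured jar is released, at rest and upright (0.08 rad) on the bore floor (3 mm) of the seat with its colour of tile, axis within 10 mm; the white jar stands upright within 30 mm of its start, the trivet within 20 mm of its start (horizontal distance between jar_yellow and seat_yellow below 0.01 m and z of jar_yellow in the frame of seat_yellow between 0.003 and 0.009 m and angle between each of jar_yellow, jar_red, jar_blue, jar_green, jar_white's own z axis and vertical below 0.08 rad and linear speed of each of jar_yellow, jar_red, jar_blue, jar_green, jar_white below 0.02 m/s and horizontal distance between jar_red and seat_red below 0.01 m and z of jar_red in the frame of seat_red between 0.003 and 0.009 m and horizontal distance between jar_blue and seat_blue below 0.01 m and z of jar_blue in the frame of seat_blue between 0.003 and 0.009 m and horizontal distance between jar_green and seat_green below 0.01 m and z of jar_green in the frame of seat_green between 0.003 and 0.009 m and distance of jar_white from where it was at the start of the episode below 0.03 m and distance of trivet from where it was at the start of the episode below 0.02 m); the robot touches nothing.
It fails at once if a jar is tipped over (more than 40 degrees) (angle between any of jar_yellow, jar_red, jar_blue, jar_green, jar_white's own z axis and vertical above 0.7 rad).
It fails at once if a jar is dropped: it falls free of the fingers faster than 0.7 m/s, as from more than 25 mm ((linear speed of jar_yellow above 0.7 m/s and contact force between the fingers and jar_yellow below 0.05 N) or (linear speed of jar_red above 0.7 m/s and contact force between the fingers and jar_red below 0.05 N) or (linear speed of jar_blue above 0.7 m/s and contact force between the fingers and jar_blue below 0.05 N) or (linear speed of jar_green above 0.7 m/s and contact force between the fingers and jar_green below 0.05 N) or (linear speed of jar_white above 0.7 m/s and contact force between the fingers and jar_white below 0.05 N)).
It fails at once if the trivet with the pendant is pushed more than 20 mm or tilted (distance of trivet from where it was at the start of the episode above 0.02 m or angle between trivet's own z axis and vertical above 0.2 rad).
It fails at once if the white jar is taken out of its bay (distance of jar_white from where it was at the start of the episode above 0.03 m).
It also fails if it takes over 93 s, if anything falls off the work surface, if the arm or the gripper's body presses on something with over 40 N, if the wrist force passes 120 N, or if a joint passes its speed limit or range.

## Working session

There is one attempt and no reset: what is moved stays moved. The work goes in short steps, Python scripts to look and compute and a tool call to move; the robot and the scene stay as the last step left them, time stands still between calls to the robot, and variables do not carry over. Pictures are saved under pics/ and viewed, at most 14 in all, crops included, and the job is handed in when it is done.

Besides the shell and the picture viewer there is one more tool, called after "Emit:" by a JSON object that holds its "method" and its "body", one argument or row to a line. play_rows: Moves the arm, as the interface text tells. Scaled input: -1 to 1 covers 0.25 m each way for a shift and pi rad each way for a turn. Its arguments: {"type":"object","properties":{"motion":{"type":"array"},"grip":{"type":"number"},"grip_force":{"type":"number"}},"required":["motion"]}

```bash
mkdir -p pics
python3 - <<'E'
from rig import bot
import cv2,numpy as np
np.set_printoptions(precision=4,suppress=True)
s=bot.sense();print(s['time_s'],s['tcp_pos'],s['eef_rot'],s['finger_gap'],bot.tcp_to_grasp)
for n in['top','scene']:
    im=bot.camera(n);cv2.imwrite(f'pics/{n}0.png',im[:,:,::-1]);i=bot.camera_info(n);print(n,i)
E
```

```text
0.0 [0.2008 0.4849 0.3031] [-3.14   -0.0001  2.7489] 0.0854359818243695 0.0539
top {'K': array([[596.3988,   0.    , 331.4941],
       [  0.    , 596.3988, 241.507 ],
       [  0.    ,   0.    ,   1.    ]]), 'origin': array([0.4083, 0.0593, 1.0354]), 'orientation': array([ 0.16  , -0.0226, -1.5932])}
scene {'K': array([[520.2652,   0.    , 325.5657],
       [  0.    , 520.2652, 231.3674],
       [  0.    ,   0.    ,   1.    ]]), 'origin': array([0.8182, 0.4798, 0.8462]), 'orientation': array([0.5434, 0.0038, 2.6263])}
```

View pics/top0.png

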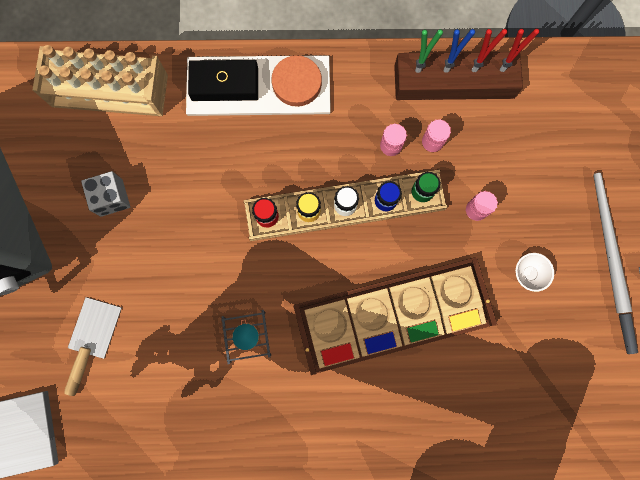

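View pics/scene0.png

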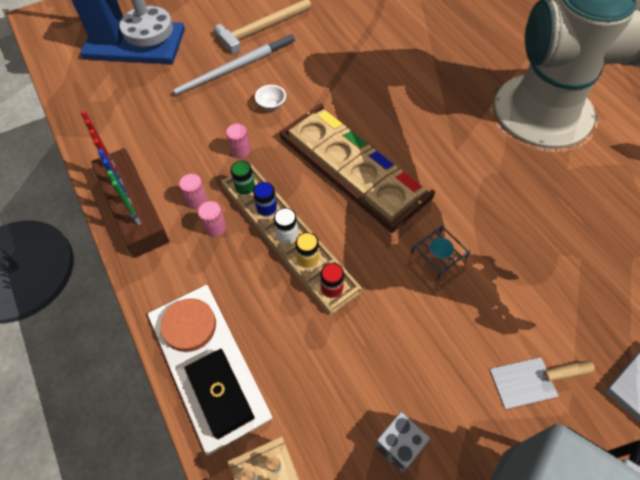

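The top view shows the storage row left to right: red (265,210), yellow (308,204), white (347,198), blue (389,192), green (428,183). The seat tiles are red (337,355), blue (380,343), green (423,331) and yellow (465,320). The pink look-alikes at (394,138), (437,134) and (483,205) stand outside the bays. The trivet is at (245,335). I'll triangulate next.

```bash
cat > h.py <<'E'
import cv2,numpy as np
from scipy.spatial.transform import Rotation as R
np.set_printoptions(precision=4,suppress=True)
def ray(info,p):
    K=info['K'];d=np.linalg.inv(K)@np.array([p[0],p[1],1.]);d=R.from_euler('xyz',info['orientation']).as_matrix()@(d*[1,-1,-1])
    return np.array(info['origin']),d/np.linalg.norm(d)
def plane(info,p,z):
    o,d=ray(info,p);return o+d*(z-o[2])/d[2]
def tri(a,b):
    A=0;B=0
    for o,d in(a,b):
        P=np.eye(3)-np.outer(d,d);A=A+P;B=B+P@o
    x=np.linalg.solve(A,B);return x,np.linalg.norm((np.eye(3)-np.outer(a[1],a[1]))@(x-a[0]))
def mask(im,c):  # im BGR
    h=cv2.cvtColor(im,cv2.COLOR_BGR2HSV)
    r={'red':[((0,190,70),(5,255,255)),((174,190,70),(180,255,255))],'yellow':[((22,150,120),(34,255,255))],
       'blue':[((112,150,60),(128,255,255))],'green':[((50,120,50),(78,255,255))]}[c]
    m=0
    for lo,hi in r:m=m|cv2.inRange(h,lo,hi)
    return m
def blobs(im,c,amin=40):
    n,l,s,ce=cv2.connectedComponentsWithStats(mask(im,c));return [(ce[i].round(1),s[i][4],tuple(s[i][:4])) for i in range(1,n) if s[i][4]>=amin]
E
python3 - <<'E'
from h import *
for n in['top','scene']:
    im=cv2.imread(f'pics/{n}0.png')
    for c in['red','yellow','blue','green']:
        print(n,c,[(b[0].tolist(),int(b[1]),tuple(map(int,b[2]))) for b in blobs(im,c)])
a=cv2.imread('pics/top0.png')[160:380,230:500];b=cv2.imread('pics/scene0.png')[90:310,210:440]
cv2.imwrite('pics/c.png',np.hstack([cv2.resize(a,None,fx=1.5,fy=1.5,interpolation=2),cv2.resize(b,None,fx=1.5,fy=1.5,interpolation=2)]))
cv2.imwrite('pics/ct.png',cv2.resize(a,None,fx=2.7,fy=2.7,interpolation=2))
E
```

```text
top red [([489.3, 44.1], 359, (477, 29, 30, 34)), ([519.9, 43.8], 363, (506, 29, 33, 34)), ([263.7, 208.7], 318, (254, 199, 20, 20)), ([269.3, 222.4], 77, (257, 213, 22, 14)), ([337.1, 354.0], 459, (321, 343, 33, 23))]
top yellow [([307.9, 203.1], 305, (298, 194, 21, 19)), ([464.7, 319.7], 421, (450, 310, 31, 21))]
top blue [([389.3, 192.0], 306, (380, 183, 20, 19)), ([382.1, 205.4], 96, (375, 194, 21, 17)), ([379.9, 342.6], 433, (365, 332, 31, 22))]
top green [([427.5, 44.6], 336, (419, 29, 24, 35)), ([428.3, 182.4], 303, (419, 173, 20, 20)), ([418.6, 195.5], 112, (412, 183, 21, 19)), ([422.5, 331.0], 427, (407, 321, 32, 21))]
scene red [([93.0, 131.7], 231, (81, 111, 26, 43)), ([408.6, 181.3], 192, (397, 173, 24, 18)), ([331.8, 272.6], 297, (322, 264, 21, 18)), ([331.7, 291.8], 102, (322, 287, 20, 9))]
scene yellow [([330.1, 119.7], 162, (319, 112, 22, 16)), ([306.6, 241.2], 213, (298, 234, 18, 15))]
scene blue [([104.4, 159.7], 71, (99, 150, 13, 19)), ([381.0, 159.7], 165, (370, 152, 23, 16)), ([263.2, 190.0], 232, (254, 183, 19, 15)), ([268.0, 208.6], 128, (257, 201, 19, 14))]
scene green [([354.8, 139.0], 148, (344, 132, 22, 15)), ([240.4, 168.5], 208, (232, 162, 18, 14)), ([119.4, 190.4], 232, (107, 170, 27, 44)), ([247.3, 186.5], 98, (236, 181, 18, 12))]
```

View pics/ct.png

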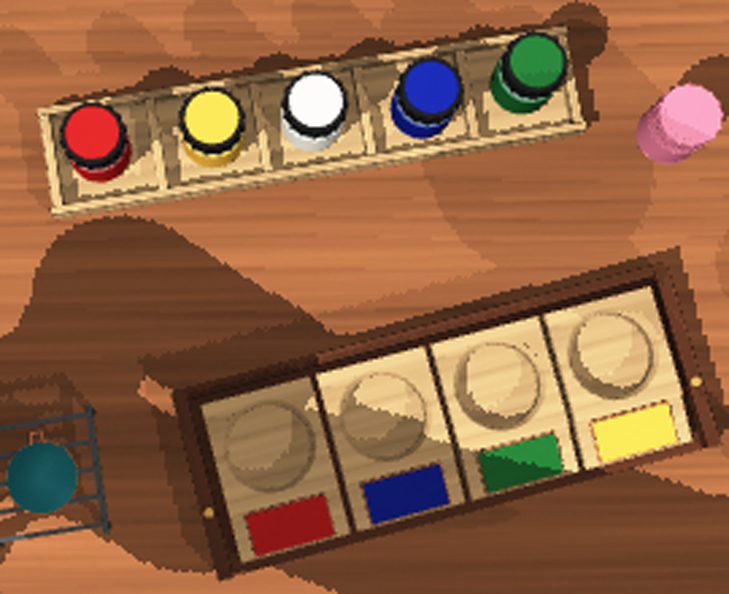

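The crop confirms caps red, yellow, white, blue and green in the bays. The pink one is outside the rack. Bore mouths in the crop are at about red (269,446), blue (383,417), green (497,385) and yellow (611,354).

Run:
```python
from h import *
from rig import bot
T=bot.camera_info('top');S=bot.camera_info('scene')
t={'cr':(263.7,208.7),'cy':(307.9,203.1),'cb':(389.3,192.0),'cg':(428.3,182.4),'tr':(337.1,354),'tb':(379.9,342.6),'tg':(422.5,331),'ty':(464.7,319.7)}
s={'cr':(331.8,272.6),'cy':(306.6,241.2),'cb':(263.2,190),'cg':(240.4,168.5),'tr':(408.6,181.3),'tb':(381,159.7),'tg':(354.8,139),'ty':(330.1,119.7)}
P={}
for k in t:
    P[k],e=tri(ray(T,t[k]),ray(S,s[k]));print(k,P[k],e)
tp=np.array([P[k] for k in('tr','tb','tg','ty')])
v=tp[-1]-tp[0];print('tile spacing',np.linalg.norm(v[:2])/3,'yaw',np.arctan2(-v[1],-v[0])-np.pi/2)
cp=np.array([P[k] for k in('cr','cy','cb','cg')]);v=cp[-1]-cp[0];print('cap',np.linalg.norm(v[:2])/4,np.arctan2(-v[1],-v[0])-np.pi/2)
for n,c in zip('rbgy',[(269,446),(383,417),(497,385),(611,354)]):
    print('bore',n,[plane(T,(c[0]/2.7+230,c[1]/2.7+160),z) for z in(.02,.03)])
```

```text
cr [0.6203 0.1449 0.0699] 0.0003172838962266179
cy [0.6283 0.0718 0.0711] 0.0002595845866684601
cb [ 0.6453 -0.0641  0.0691] 0.000297921789869041
cg [ 0.6608 -0.1302  0.069 ] 0.000257031930982202
tr [0.3805 0.0283 0.0273] 0.0006062723808306508
tb [ 0.3977 -0.0439  0.0267] 0.0003735374689041844
tg [ 0.4153 -0.1162  0.027 ] 0.00032876309036074773
ty [ 0.4325 -0.1887  0.0259] 0.00040331618387788517
tile spacing 0.0743766368152431 yaw 0.23540861152225268
cap 0.06952749860380034 0.14597357434133085
bore r [array([0.4288, 0.0391, 0.02  ]), array([0.4286, 0.0393, 0.03  ])]
bore b [array([ 0.4452, -0.0329,  0.02  ]), array([ 0.4448, -0.0319,  0.03  ])]
bore g [array([ 0.4637, -0.1055,  0.02  ]), array([ 0.4632, -0.1039,  0.03  ])]
bore y [array([ 0.4817, -0.1788,  0.02  ]), array([ 0.481 , -0.1765,  0.03  ])]
```

Emit:
{"method": "play_rows", "body": {
  "motion": [0,0,0,0.0525,0,0,0,0.0525,0,0,0,0.0525,0,0,0,0.0525,0,0,0,0.0525],
  "grip": 1,
  "grip_force": 40
}}

```text
time_s: 0.72
tcp_pos: [0.2009, 0.4849, 0.3034]
eef_rot: [-3.141, 0.001, 1.919]
contact_force: [-0.6, 0.6, -0.0]
finger_gap: 0.0853
gripper_force: 0.0
```

Emit:
{"method": "play_rows", "body": {
  "motion": [0,0,0,0.0525,-0.16,0.13,0,0,-0.16,0.13,0,0,-0.16,0.13,0,0,-0.16,0.13,0,0]
}}

```text
time_s: 1.35
tcp_pos: [0.3596, 0.3509, 0.3036]
eef_rot: [-3.141, 0.0, 1.759]
contact_force: [0.4, 0.1, 0.0]
finger_gap: 0.0855
gripper_force: 0.0
```

Emit:
{"method": "play_rows", "body": {
  "motion": [-0.16,0.13,0,0,-0.16,0.13,0,0,-0.16,0.13,0,0,-0.16,0.13,0,0,-0.16,0.13,0,0]
}}

```text
time_s: 1.98
tcp_pos: [0.5567, 0.1849, 0.3034]
eef_rot: [-3.141, -0.0, 1.759]
contact_force: [0.9, -0.2, 0.8]
finger_gap: 0.0853
gripper_force: 0.0
```

Emit:
{"method": "play_rows", "body": {
  "motion": [-0.103,0.11,0.1,0,-0.102,0.11,0.1,0,0,0,0.15,0,0,0,0.1,0,0,0,0,0]
}}

```text
time_s: 2.6
tcp_pos: [0.6183, 0.1459, 0.1883]
eef_rot: [-3.136, -0.0, 1.759]
contact_force: [0.2, -0.2, 0.1]
finger_gap: 0.0852
gripper_force: 0.0
```

Run:
```python
from h import *
from rig import bot
s=bot.sense();print(s['tcp_pos'],s['eef_rot']);i=bot.camera_info('wrist');im=bot.camera('wrist')[:,:,::-1].copy()
cv2.imwrite('pics/w1.png',im);print(i)
for c in['red','yellow','blue','green']:
    for b in blobs(im,c,400):print(c,b[0],b[1],plane(i,b[0],.070),plane(i,b[0],.027))
```

```text
[0.6183 0.1459 0.1883] [-3.1356 -0.0002  1.759 ]
{'K': array([[338.4185,   0.    , 322.305 ],
       [  0.    , 338.4185, 237.8067],
       [  0.    ,   0.    ,   1.    ]]), 'origin': array([0.6059, 0.2181, 0.2581]), 'orientation': array([-0.2858,  0.006 ,  0.1893])}
red [326.7 265.5] 2262 [0.621  0.1472 0.07  ] [0.6244 0.1311 0.027 ]
red [  5.8 338. ] 479 [0.4292 0.0597 0.07  ] [0.3888 0.0235 0.027 ]
yellow [309.8 316. ] 486 [0.6171 0.1123 0.07  ] [0.6196 0.0882 0.027 ]
yellow [318.4 370.7] 1269 [0.6297 0.074  0.07  ] [0.6352 0.041  0.027 ]
```

View pics/w1.png

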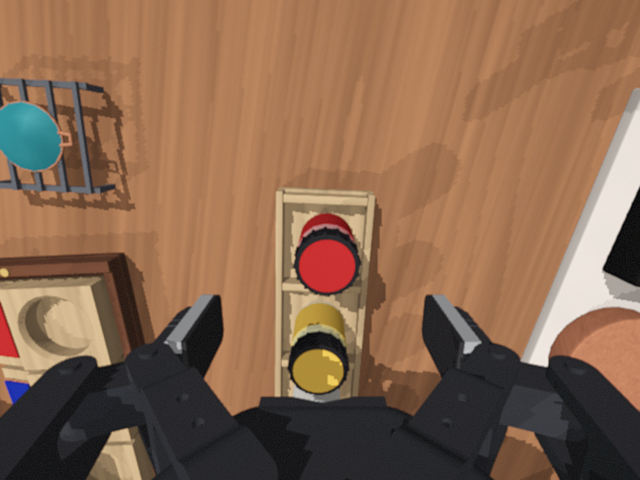

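The wrist view shows the red cap centred at (327,265), and the fingers straddle it across the row. Descending.

Emit:
{"method": "play_rows", "body": {
  "motion": [0.003,0.009,0.12,0,0,0,0.12,0,0,0,0.08,0,0,0,0.032,0,0,0,0,0]
}}

```text
time_s: 3.28
tcp_pos: [0.6217, 0.1474, 0.104]
eef_rot: [3.141, -0.0, 1.759]
contact_force: [-0.5, 0.2, -0.4]
finger_gap: 0.0856
gripper_force: 0.0
```

Emit:
{"method": "play_rows", "body": {
  "motion": [0,0,0,0,0,0,0,0,0,0,0,0,0,0,0,0],
  "grip": 0,
  "grip_force": 40
}}

```text
time_s: 3.78
tcp_pos: [0.6217, 0.1474, 0.1044]
eef_rot: [3.14, -0.0, 1.759]
contact_force: [-1.4, -0.5, 3.9]
finger_gap: 0.039
gripper_force: 40.5
```

Emit:
{"method": "play_rows", "body": {
  "motion": [0,0,-0.04,0,0,0,-0.12,0,0,0,-0.14,0,0,0,-0.1,0,0,0,0,0]
}}

```text
time_s: 4.4
tcp_pos: [0.6221, 0.1474, 0.206]
eef_rot: [3.137, 0.0, 1.759]
contact_force: [-0.2, 0.5, -1.5]
finger_gap: 0.0392
gripper_force: 40.5
```

Run:
```python
from h import *
from rig import bot
s=bot.sense();print(s['tcp_pos'],s['eef_rot'])
im=bot.camera('scene')[:,:,::-1];cv2.imwrite('pics/s1.png',cv2.resize(im[90:310,200:460],None,fx=2.5,fy=2.5,interpolation=2))
```

```text
[0.6221 0.1474 0.206 ] [3.1369 0.     1.7592]
```

View pics/s1.png

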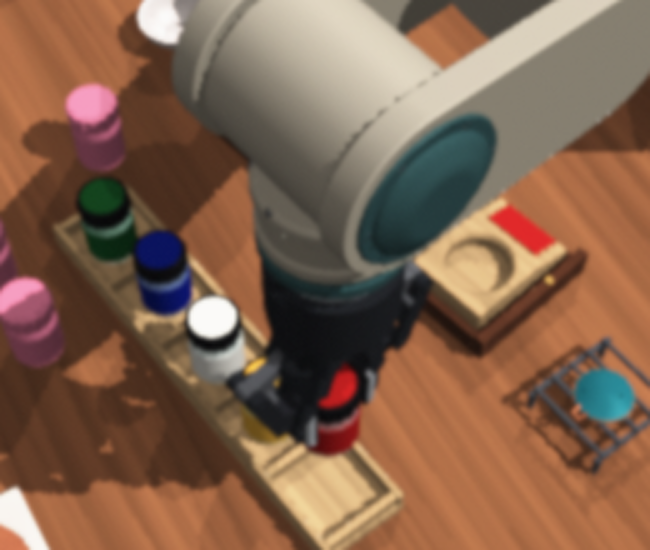

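The red jar hangs straight in the fingers at (335,415) in the crop, clear of the rack, and the tray walls are no higher than the seat blocks. Carrying it to the red seat.

Emit:
{"method": "play_rows", "body": {
  "motion": [-0.07,-0.21,0,0,-0.07,-0.21,0,0,-0.07,-0.21,0,0,-0.07,-0.21,0,0,0,0,0,0]
}}

```text
time_s: 5.08
tcp_pos: [0.4248, 0.0382, 0.2008]
eef_rot: [-3.137, -0.001, 1.757]
contact_force: [0.7, -0.3, -1.5]
finger_gap: 0.0392
gripper_force: 41.0
```

Run:
```python
from h import *
from rig import bot
s=bot.sense();print(s['tcp_pos'],s['eef_rot']);i=bot.camera_info('wrist');im=bot.camera('wrist')[:,:,::-1].copy()
cv2.imwrite('pics/w2.png',im);np.save('w2.npy',i,allow_pickle=True)
for p in[(.429,.0396),(.4456,-.0321)]:
    o=np.array(i['origin']);M=R.from_euler('xyz',i['orientation']).as_matrix();q=M.T@(np.array([*p,.03])-o);u=i['K']@(q*[1,-1,-1]);print(u[:2]/u[2])
```

```text
[0.4248 0.0382 0.2008] [-3.1369 -0.0007  1.7573]
[327.918  240.3941]
[331.1422 327.977 ]
```

View pics/w2.png

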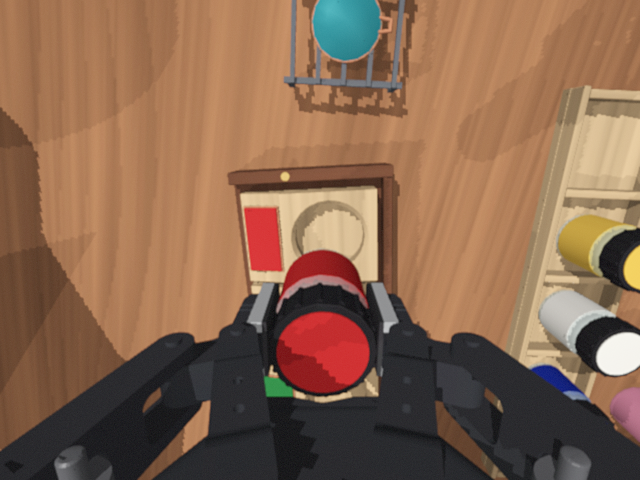

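The bore mouth spans about x 293–368 with its centre near (330,238), which matches the predicted (328,240). Descending in steps.

Emit:
{"method": "play_rows", "body": {
  "motion": [0,0.008,0.1,0,0,0,0.12,0,0,0,0,0,0,0,0,0]
}}

```text
time_s: 5.62
tcp_pos: [0.431, 0.0399, 0.1491]
eef_rot: [3.141, -0.0, 1.76]
contact_force: [1.1, 0.1, -0.8]
finger_gap: 0.0387
gripper_force: 41.0
```

Emit:
{"method": "play_rows", "body": {
  "motion": [0,-0.007,0.06,0,0,0,0.06,0,0,0,0.012,0,0,0,0,0]
}}

```text
time_s: 6.12
tcp_pos: [0.4284, 0.0393, 0.1152]
eef_rot: [-3.141, -0.0, 1.759]
contact_force: [-0.1, 0.0, -1.1]
finger_gap: 0.039
gripper_force: 41.0
```

Emit:
{"method": "play_rows", "body": {
  "motion": [0,0,0.008,0,0,0,0,0]
}}

```text
time_s: 6.38
tcp_pos: [0.4286, 0.0393, 0.1136]
eef_rot: [3.141, 0.0, 1.759]
contact_force: [-0.0, -0.2, -0.8]
finger_gap: 0.0391
gripper_force: 41.0
```

Emit:
{"method": "play_rows", "body": {
  "motion": [0,0,0.008,0,0,0,0,0]
}}

```text
time_s: 6.62
tcp_pos: [0.4288, 0.0393, 0.1123]
eef_rot: [3.141, 0.0, 1.759]
contact_force: [-3.0, -0.3, 6.0]
finger_gap: 0.0386
gripper_force: 41.6
```

Contact came at the height expected for the bore floor, so I'll release gently.

Emit:
{"method": "play_rows", "body": {
  "motion": [0,0,0,0,0,0,0,0,0,0,0,0],
  "grip": 0.75
}}

```text
time_s: 7.0
tcp_pos: [0.4285, 0.0393, 0.1114]
eef_rot: [3.142, -0.0, 1.759]
contact_force: [0.7, -0.5, 0.5]
finger_gap: 0.0642
gripper_force: 0.0
```

Emit:
{"method": "play_rows", "body": {
  "motion": [0,0,-0.06,0,0,0,-0.15,0,0,0,-0.19,0,0,0,0,0,0,0,0,0]
}}

```text
time_s: 7.62
tcp_pos: [0.4283, 0.0393, 0.2116]
eef_rot: [3.141, 0.0, 1.759]
contact_force: [-0.2, 0.3, -0.6]
finger_gap: 0.0639
gripper_force: 0.0
```

Run:
```python
from h import *
from rig import bot
s=bot.sense();print(s['tcp_pos'],s['eef_rot']);i=bot.camera_info('wrist');im=bot.camera('wrist')[:,:,::-1].copy()
cv2.imwrite('pics/w3.png',im)
for c in['red']:
    for b in blobs(im,c,300):print(c,b[0],b[1],plane(i,b[0],.078),plane(i,b[0],.027))
```

```text
[0.4283 0.0393 0.2116] [3.1412 0.     1.7592]
red [259.5 234.7] 1481 [0.3879 0.0473 0.078 ] [0.381  0.0312 0.027 ]
red [322.8 258.3] 1951 [0.4298 0.0393 0.078 ] [0.4333 0.0213 0.027 ]
```

View pics/w3.png

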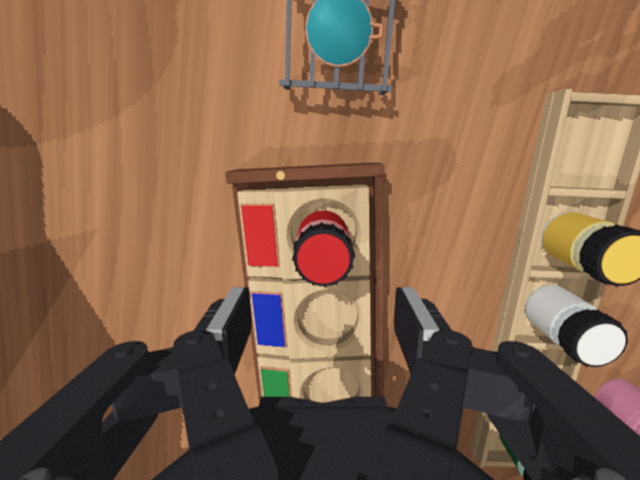

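Red stands upright in its seat (cap at (323,258), 1 mm from the bore axis), and the trivet is untouched. Yellow next.

Emit:
{"method": "play_rows", "body": {
  "motion": [-0.004,0.2,0,0,-0.004,0.2,0,0,-0.005,0.207,0,0,-0.005,0.207,0,0,0,0,0,0],
  "grip": 1
}}

```text
time_s: 8.3
tcp_pos: [0.6304, 0.0732, 0.2063]
eef_rot: [-3.135, -0.001, 1.759]
contact_force: [-0.6, -0.6, -0.6]
finger_gap: 0.0857
gripper_force: 0.0
```

Emit:
{"method": "play_rows", "body": {
  "motion": [0,0,0.12,0,0,0,0.12,0,0,0,0.08,0,0,0,0,0]
}}

```text
time_s: 8.8
tcp_pos: [0.628, 0.0728, 0.1297]
eef_rot: [-3.138, -0.001, 1.759]
contact_force: [-0.3, 0.4, 0.3]
finger_gap: 0.0853
gripper_force: 0.0
```

Emit:
{"method": "play_rows", "body": {
  "motion": [0,0.003,0.07,0,0,0,0.032,0,0,0,0,0]
}}

```text
time_s: 9.18
tcp_pos: [0.6296, 0.0731, 0.1051]
eef_rot: [-3.14, -0.0, 1.759]
contact_force: [-0.3, -0.3, -0.2]
finger_gap: 0.0855
gripper_force: 0.0
```

Emit:
{"method": "play_rows", "body": {
  "motion": [0,0,0,0,0,0,0,0,0,0,0,0,0,0,0,0],
  "grip": 0
}}

```text
time_s: 9.68
tcp_pos: [0.6302, 0.0731, 0.1066]
eef_rot: [3.14, 0.0, 1.759]
contact_force: [-0.7, 0.0, 2.9]
finger_gap: 0.0391
gripper_force: 40.6
```

Emit:
{"method": "play_rows", "body": {
  "motion": [0,0,-0.04,0,0,0,-0.12,0,0,0,-0.14,0,0,0,-0.1,0,0,0,0,0]
}}

```text
time_s: 10.3
tcp_pos: [0.6307, 0.0732, 0.2087]
eef_rot: [3.137, 0.001, 1.759]
contact_force: [0.5, 0.1, -1.8]
finger_gap: 0.0389
gripper_force: 40.4
```

Emit:
{"method": "play_rows", "body": {
  "motion": [-0.174,-0.155,0,0,-0.174,-0.155,0,0,-0.174,-0.155,0,0,-0.174,-0.155,0,0,-0.174,-0.153,0,0]
}}

```text
time_s: 10.92
tcp_pos: [0.4791, -0.1779, 0.2042]
eef_rot: [-3.14, -0.001, 1.759]
contact_force: [0.4, -0.1, -1.2]
finger_gap: 0.0391
gripper_force: 40.8
```

Emit:
{"method": "play_rows", "body": {
  "motion": [0,0,0.1,0,0,0,0.13,0,0,0,0,0,0,0,0,0]
}}

```text
time_s: 11.42
tcp_pos: [0.4811, -0.1767, 0.1489]
eef_rot: [3.141, 0.0, 1.759]
contact_force: [0.4, -0.8, -0.5]
finger_gap: 0.039
gripper_force: 40.8
```

Spot on. Lowering.

Emit:
{"method": "play_rows", "body": {
  "motion": [0,0,0.06,0,0,0,0.055,0,0,0,0.01,0,0,0,0,0]
}}

```text
time_s: 11.92
tcp_pos: [0.4808, -0.1767, 0.1169]
eef_rot: [-3.141, -0.0, 1.759]
contact_force: [-0.5, 0.2, -2.0]
finger_gap: 0.0391
gripper_force: 40.8
```

Emit:
{"method": "play_rows", "body": {
  "motion": [0,0,0.008,0,0,0,0,0]
}}

```text
time_s: 12.18
tcp_pos: [0.4809, -0.1768, 0.1153]
eef_rot: [3.141, 0.0, 1.759]
contact_force: [-0.0, -0.1, -1.2]
finger_gap: 0.0389
gripper_force: 40.8
```

Emit:
{"method": "play_rows", "body": {
  "motion": [0,0,0.008,0,0,0,0,0]
}}

```text
time_s: 12.42
tcp_pos: [0.4811, -0.1769, 0.1145]
eef_rot: [3.141, 0.001, 1.759]
contact_force: [-3.3, 2.4, 9.0]
finger_gap: 0.039
gripper_force: 41.6
```

Emit:
{"method": "play_rows", "body": {
  "motion": [0,0,0,0,0,0,0,0,0,0,0,0],
  "grip": 0.75
}}

```text
time_s: 12.8
tcp_pos: [0.4808, -0.1767, 0.113]
eef_rot: [-3.142, -0.0, 1.759]
contact_force: [0.4, -0.9, 0.4]
finger_gap: 0.0639
gripper_force: 0.0
```

Emit:
{"method": "play_rows", "body": {
  "motion": [0,0,-0.06,0,0,0,-0.15,0,0,0,-0.19,0,0,0,0,0,0,0,0,0]
}}

```text
time_s: 13.42
tcp_pos: [0.4807, -0.1767, 0.2133]
eef_rot: [3.141, 0.0, 1.759]
contact_force: [0.7, -0.1, -0.8]
finger_gap: 0.0645
gripper_force: 0.0
```

Emit:
{"method": "play_rows", "body": {
  "motion": [0.08,0.182,0,0,0.08,0.182,0,0,0.08,0.183,0,0,0.08,0.183,0,0,0,0,0,0],
  "grip": 1
}}

```text
time_s: 14.05
tcp_pos: [0.646, -0.0616, 0.2097]
eef_rot: [-3.137, -0.002, 1.762]
contact_force: [-0.3, -0.9, -1.1]
finger_gap: 0.0858
gripper_force: 0.0
```

Run:
```python
from h import *
from rig import bot
s=bot.sense();print(s['tcp_pos'],s['eef_rot']);i=bot.camera_info('wrist');im=bot.camera('wrist')[:,:,::-1].copy()
cv2.imwrite('pics/w4.png',im)
for c in['red','yellow','blue','green']:
    for b in blobs(im,c,300):print(c,b[0],b[1],plane(i,b[0],.070),plane(i,b[0],.078))
```

```text
[ 0.646  -0.0616  0.2097] [-3.1372 -0.0021  1.7625]
red [43.6 38.2] 2319 [0.4711 0.0332 0.07  ] [0.4772 0.0323 0.078 ]
yellow [ 45.5 321.1] 721 [ 0.4661 -0.1466  0.07  ] [ 0.4725 -0.1406  0.078 ]
blue [  5.5 163.1] 547 [ 0.4458 -0.0405  0.07  ] [ 0.453  -0.0386  0.078 ]
blue [321.6 256. ] 1967 [ 0.6461 -0.0621  0.07  ] [ 0.6456 -0.0594  0.078 ]
green [ 23.6 245.7] 1423 [ 0.4539 -0.0927  0.07  ] [ 0.4608 -0.0888  0.078 ]
green [325.  299.5] 669 [ 0.6544 -0.0925  0.07  ] [ 0.6536 -0.0886  0.078 ]
green [325.2 345.9] 1530 [ 0.6615 -0.1281  0.07  ] [ 0.6605 -0.1228  0.078 ]
```

View pics/w4.png

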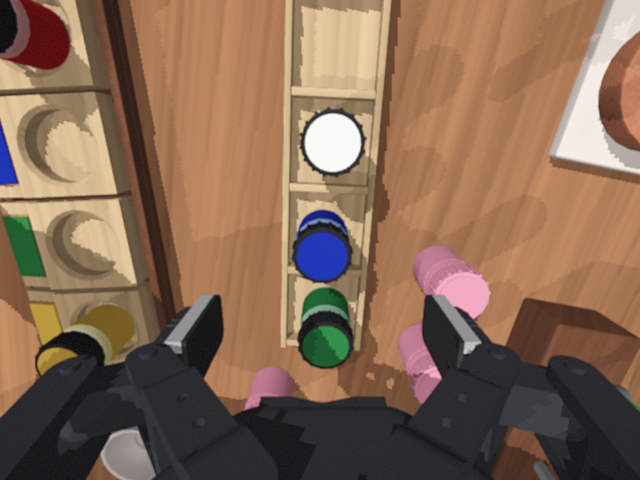

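Blue sits centred at (322,256), and yellow stands in its seat. The pink jars to the right could be close to the right finger, so I'll measure them.

Run:
```python
from h import *
from rig import bot
T=bot.camera_info('top');im=cv2.imread('pics/top0.png');h=cv2.cvtColor(im,40)
for nm in('top','scene'):
    im=cv2.imread(f'pics/{nm}0.png');h=cv2.cvtColor(im,cv2.COLOR_BGR2HSV);m=cv2.inRange(h,(150,70,170),(175,160,255))
    n,l,s,c=cv2.connectedComponentsWithStats(m);I=bot.camera_info(nm)
    for k in range(1,n):
        if s[k][4]>60:print(nm,c[k],s[k],plane(I,(s[k][0]+s[k][2]/2,s[k][1]+s[k][3]*.4),.05)[:2])
i=bot.camera_info('wrist')
for p in[(463,296),(430,375),(322,256)]:print(plane(i,p,.062))
```

```text
top [435.8592 135.0049] [422 120  29  32 611] [ 0.7541 -0.1526]
top [392.6908 138.4788] [381 124  26  32 566] [ 0.7479 -0.0786]
top [482.0533 205.2337] [466 191  32  30 582] [ 0.6284 -0.2241]
scene [238.7449 135.4638] [227 124  22  31 345] [ 0.6268 -0.2215]
scene [203.0233 200.9369] [180 174  45  60 903] [ 0.7471 -0.1167]
[ 0.7495 -0.0768  0.062 ]
[ 0.745 -0.145  0.062]
[ 0.646  -0.0665  0.062 ]
```

Clear: at least 70 mm to the pink jars against 57 mm of finger. Picking blue.

Emit:
{"method": "play_rows", "body": {
  "motion": [0,0,0.12,0,0,0,0.12,0,0,0,0.08,0,0,0,0,0]
}}

```text
time_s: 14.6
tcp_pos: [0.6439, -0.0644, 0.1313]
eef_rot: [-3.138, -0.001, 1.758]
contact_force: [0.7, -0.4, 0.7]
finger_gap: 0.0854
gripper_force: 0.0
```

Emit:
{"method": "play_rows", "body": {
  "motion": [0,0,0.07,0,0,0,0.035,0,0,0,0,0]
}}

```text
time_s: 14.98
tcp_pos: [0.6448, -0.0639, 0.1059]
eef_rot: [-3.14, -0.001, 1.759]
contact_force: [-0.3, 0.4, -0.6]
finger_gap: 0.0855
gripper_force: 0.0
```

Emit:
{"method": "play_rows", "body": {
  "motion": [0,0,0,0,0,0,0,0,0,0,0,0,0,0,0,0],
  "grip": 0
}}

```text
time_s: 15.48
tcp_pos: [0.6455, -0.064, 0.1076]
eef_rot: [3.14, 0.0, 1.759]
contact_force: [-0.3, 0.1, 3.1]
finger_gap: 0.0388
gripper_force: 40.7
```

Emit:
{"method": "play_rows", "body": {
  "motion": [0,0,-0.04,0,0,0,-0.12,0,0,0,-0.14,0,0,0,-0.1,0,0,0,0,0]
}}

```text
time_s: 16.1
tcp_pos: [0.6459, -0.0641, 0.2097]
eef_rot: [3.137, 0.002, 1.759]
contact_force: [0.1, -0.2, -1.7]
finger_gap: 0.0388
gripper_force: 40.5
```

Emit:
{"method": "play_rows", "body": {
  "motion": [0.068,-0.19,0,0,0.068,-0.19,0,0,0.069,-0.191,0,0,0.069,-0.191,0,0,0,0,0,0]
}}

```text
time_s: 16.73
tcp_pos: [0.4418, -0.0317, 0.2045]
eef_rot: [-3.137, -0.002, 1.759]
contact_force: [0.4, -1.2, -1.9]
finger_gap: 0.0391
gripper_force: 41.0
```

Emit:
{"method": "play_rows", "body": {
  "motion": [0,0,0.1,0,0,0,0.13,0,0,0,0,0,0,0,0,0]
}}

```text
time_s: 17.23
tcp_pos: [0.4458, -0.0325, 0.1501]
eef_rot: [3.141, 0.0, 1.759]
contact_force: [0.5, -0.1, -1.8]
finger_gap: 0.0391
gripper_force: 41.0
```

Emit:
{"method": "play_rows", "body": {
  "motion": [0,0,0.06,0,0,0,0.055,0,0,0,0.012,0,0,0,0,0]
}}

```text
time_s: 17.73
tcp_pos: [0.4451, -0.0323, 0.1174]
eef_rot: [-3.141, -0.0, 1.759]
contact_force: [1.0, 0.2, -2.2]
finger_gap: 0.0391
gripper_force: 41.0
```

Emit:
{"method": "play_rows", "body": {
  "motion": [0,0,0.008,0,0,0,0,0]
}}

```text
time_s: 17.98
tcp_pos: [0.4453, -0.0324, 0.1158]
eef_rot: [3.141, 0.0, 1.759]
contact_force: [-0.3, 0.2, -1.0]
finger_gap: 0.0387
gripper_force: 41.0
```

Emit:
{"method": "play_rows", "body": {
  "motion": [0,0,0.006,0,0,0,0,0]
}}

```text
time_s: 18.23
tcp_pos: [0.4454, -0.0324, 0.1155]
eef_rot: [3.141, 0.0, 1.759]
contact_force: [-5.5, 0.6, 9.9]
finger_gap: 0.0391
gripper_force: 42.0
```

Emit:
{"method": "play_rows", "body": {
  "motion": [0,0,0,0,0,0,0,0,0,0,0,0],
  "grip": 0.75
}}

```text
time_s: 18.6
tcp_pos: [0.4452, -0.0323, 0.1141]
eef_rot: [3.142, -0.0, 1.759]
contact_force: [-0.6, -0.2, -0.2]
finger_gap: 0.0643
gripper_force: 0.0
```

Emit:
{"method": "play_rows", "body": {
  "motion": [0,0,-0.06,0,0,0,-0.15,0,0,0,-0.19,0,0,0,0,0,0,0,0,0]
}}

```text
time_s: 19.23
tcp_pos: [0.4451, -0.0323, 0.2144]
eef_rot: [3.141, 0.0, 1.759]
contact_force: [0.2, -1.0, 0.9]
finger_gap: 0.0638
gripper_force: 0.0
```

Emit:
{"method": "play_rows", "body": {
  "motion": [-0.108,0.155,0,0,-0.108,0.155,0,0,-0.108,0.155,0,0,-0.108,0.155,0,0,-0.108,0.155,0,0],
  "grip": 1
}}

```text
time_s: 19.85
tcp_pos: [0.6616, -0.1292, 0.2122]
eef_rot: [-3.139, -0.001, 1.759]
contact_force: [1.0, 0.2, 1.4]
finger_gap: 0.0851
gripper_force: 0.0
```

Emit:
{"method": "play_rows", "body": {
  "motion": [0,0,0.12,0,0,0,0.12,0,0,0,0.08,0,0,0,0,0,0,0,0,0]
}}

```text
time_s: 20.48
tcp_pos: [0.6612, -0.1288, 0.1356]
eef_rot: [3.14, 0.001, 1.759]
contact_force: [0.8, -0.2, 0.3]
finger_gap: 0.0858
gripper_force: 0.0
```

Emit:
{"method": "play_rows", "body": {
  "motion": [0,0,0.07,0,0,0,0.045,0,0,0,0,0]
}}

```text
time_s: 20.85
tcp_pos: [0.66, -0.1285, 0.1034]
eef_rot: [-3.139, -0.001, 1.759]
contact_force: [-0.8, -0.6, 0.4]
finger_gap: 0.0858
gripper_force: 0.0
```

Emit:
{"method": "play_rows", "body": {
  "motion": [0,0,0,0,0,0,0,0,0,0,0,0,0,0,0,0],
  "grip": 0
}}

```text
time_s: 21.35
tcp_pos: [0.6611, -0.1288, 0.1062]
eef_rot: [3.14, 0.001, 1.759]
contact_force: [-0.2, 0.7, 3.4]
finger_gap: 0.0393
gripper_force: 40.6
```

Emit:
{"method": "play_rows", "body": {
  "motion": [0,0,-0.04,0,0,0,-0.12,0,0,0,-0.14,0,0,0,-0.1,0,0,0,0,0]
}}

```text
time_s: 21.98
tcp_pos: [0.6615, -0.1289, 0.2084]
eef_rot: [3.137, 0.002, 1.759]
contact_force: [0.3, -0.2, -0.7]
finger_gap: 0.0392
gripper_force: 40.4
```

Emit:
{"method": "play_rows", "body": {
  "motion": [0.061,-0.189,0,0,0.061,-0.189,0,0,0.061,-0.19,0,0,0.062,-0.19,0,0,0,0,0,0]
}}

```text
time_s: 22.6
tcp_pos: [0.4598, -0.1032, 0.2029]
eef_rot: [-3.137, -0.002, 1.759]
contact_force: [0.4, 0.2, -1.6]
finger_gap: 0.039
gripper_force: 40.9
```

Emit:
{"method": "play_rows", "body": {
  "motion": [0,0,0.1,0,0,0,0.13,0,0,0,0,0,0,0,0,0]
}}

```text
time_s: 23.1
tcp_pos: [0.4638, -0.1042, 0.1487]
eef_rot: [3.141, 0.0, 1.759]
contact_force: [0.2, -0.3, -1.2]
finger_gap: 0.039
gripper_force: 40.9
```

Emit:
{"method": "play_rows", "body": {
  "motion": [0,0,0.06,0,0,0,0.055,0,0,0,0.012,0,0,0,0,0]
}}

```text
time_s: 23.6
tcp_pos: [0.4631, -0.104, 0.1159]
eef_rot: [-3.141, -0.0, 1.759]
contact_force: [0.2, -0.3, -2.1]
finger_gap: 0.0394
gripper_force: 40.9
```

Emit:
{"method": "play_rows", "body": {
  "motion": [0,0,0.008,0,0,0,0,0]
}}

```text
time_s: 23.85
tcp_pos: [0.4633, -0.104, 0.1143]
eef_rot: [3.141, 0.0, 1.759]
contact_force: [-0.0, 0.7, -1.1]
finger_gap: 0.0392
gripper_force: 40.9
```

Emit:
{"method": "play_rows", "body": {
  "motion": [0,0,0.006,0,0,0,0,0]
}}

```text
time_s: 24.1
tcp_pos: [0.4634, -0.1041, 0.1141]
eef_rot: [3.141, 0.0, 1.759]
contact_force: [-4.4, 1.4, 9.7]
finger_gap: 0.0393
gripper_force: 41.8
```

Emit:
{"method": "play_rows", "body": {
  "motion": [0,0,0,0,0,0,0,0,0,0,0,0],
  "grip": 0.75
}}

```text
time_s: 24.48
tcp_pos: [0.4632, -0.104, 0.1126]
eef_rot: [3.142, -0.0, 1.759]
contact_force: [0.6, 0.5, 0.6]
finger_gap: 0.0641
gripper_force: 0.0
```

Emit:
{"method": "play_rows", "body": {
  "motion": [0,0,-0.06,0,0,0,-0.15,0,0,0,-0.2,0,0,0,-0.2,0,0,0,0,0]
}}

```text
time_s: 25.1
tcp_pos: [0.4644, -0.1044, 0.271]
eef_rot: [3.133, 0.005, 1.759]
contact_force: [0.4, -0.3, -0.9]
finger_gap: 0.064
gripper_force: 0.0
```

Emit:
{"method": "play_rows", "body": {
  "motion": [-0.2,0,0,0,-0.2,0,0,0,-0.2,0,0,0,-0.2,0,0,0,-0.2,0,0,0]
}}

```text
time_s: 25.72
tcp_pos: [0.5099, -0.3511, 0.2647]
eef_rot: [-3.141, -0.001, 1.759]
contact_force: [0.2, 0.9, 0.7]
finger_gap: 0.0644
gripper_force: 0.0
```

Run:
```python
from h import *
from rig import bot
P={}
for nm in('top','scene'):
    I=bot.camera_info(nm);im=bot.camera(nm)[:,:,::-1].copy();cv2.imwrite(f'pics/{nm}9.png',im)
    if nm=='top':cv2.imwrite('pics/top9c.png',cv2.resize(im[150:380,190:510],None,fx=2.4,fy=2.4,interpolation=2))
    for c in['red','yellow','blue','green']:
        for b in blobs(im,c,60):
            if b[1]>100: print(nm,c,b[0],b[1],plane(I,b[0],.078)[:2])
```

```text
top red [489.3  44. ] 359 [ 0.9031 -0.2464]
top red [519.9  43.8] 364 [ 0.9029 -0.2998]
top red [331.4 323.9] 347 [0.4296 0.0374]
top red [336.9 354.1] 447 [0.3821 0.0297]
top yellow [461.5 286.7] 201 [ 0.4845 -0.1741]
top blue [374.8 312.7] 343 [ 0.4458 -0.0324]
top blue [379.9 342.6] 434 [ 0.3985 -0.0389]
top green [427.5  44.6] 335 [ 0.9031 -0.1391]
top green [419.6 300.3] 333 [ 0.464  -0.1052]
top green [422.5 331. ] 427 [ 0.4152 -0.1076]
scene red [ 93.  131.8] 230 [ 0.875  -0.3483]
scene red [400.2 180.2] 385 [0.4191 0.0469]
scene red [390.  198.7] 130 [0.4579 0.0722]
scene blue [372.3 158.2] 355 [ 0.4361 -0.022 ]
scene blue [366.5 175.9] 104 [0.4676 0.008 ]
scene green [345.6 136.7] 341 [ 0.4526 -0.0927]
scene green [119.3 190.4] 229 [ 0.8744 -0.1862]
```

View pics/top9c.png

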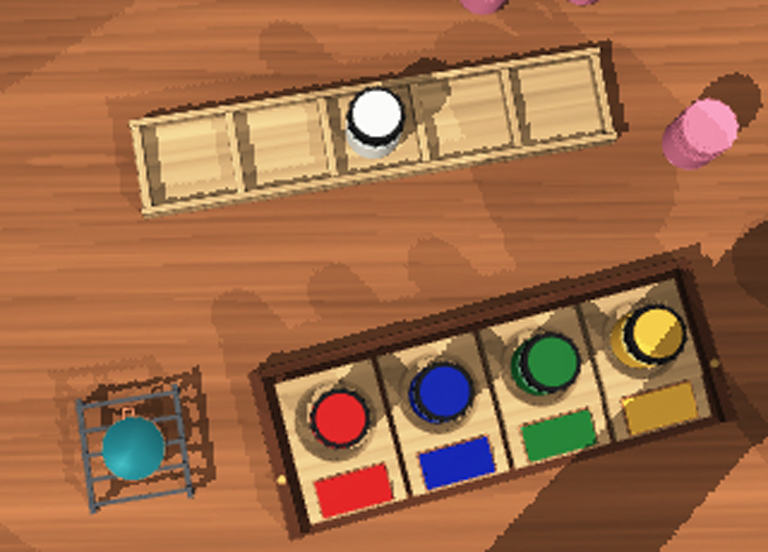

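All four jars stand upright in their matching seats: red (340,418), blue (443,391), green (552,362) and yellow (655,334) in the crop. White is still in its bay, and the trivet is untouched.

```bash
python3 -c "
from rig import bot
print(bot.finish_job())"
```

```text
the job is handed in; nothing more can be done
None
```

I handed the job in at about 26 s of the 93 s: the last picture shows the red, blue, green and yellow jars upright in their matching seats, the white jar still in its bay and the trivet where it was; no verdict came back.

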